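Square up a stack of plates in the jig

TASK

Tap the untidy stack of four grey plates square in the jig, ready for drilling: every plate snug against both wooden fences, all edges flush with one another. Do it by pushing at the edges; the plates stay lying on one another in the same order and are not lifted off. Leave the other things on the bench alone.

Things in the scene. Friction and masses are not known exactly. Their poses are not given: they have to be found in the camera images.
- jig: Jig fixed to the bench: plywood base 200 (x) by 160 (y) by 10 mm, a steel pad 8 mm high on it, and two wooden fences, tops 46 mm above the bench along its far and left sides. Inner face of the far fence at x = +75 (y -76 to 42), of the left fence at y = +55 mm (x -88 to 64); -x and -y sides open. Origin: centre of the underside, on the bench; x to the far fence, y to the left, z up.
- seat (a point): Where the centre of the bottom plate's underside lies when that plate touches both fences: on the steel pad's top, 18 mm above the bench, at x = +15, y = +15, z = +18 mm in the jig's frame, axes parallel to the jig's. The pad (x -35 to 73, y -17 to 53 mm) is smaller than a plate, so fingertips 2 to 6 mm above the plywood base meet the edges of all four plates.
- plate1: The lowest of four equal flat grey insulating-board plates, 120 (x) by 80 (y) by 6 mm thick, about 0.08 kg, stacked untidily on the jig's steel pad with their long sides roughly along the jig's x. Origin: centre of its underside; z up.
- plate2: The second from the bottom of four equal flat grey insulating-board plates, 120 (x) by 80 (y) by 6 mm thick, about 0.08 kg, stacked untidily on the jig's steel pad with their long sides roughly along the jig's x. Origin: centre of its underside; z up.
- plate3: The third from the bottom of four equal flat grey insulating-board plates, 120 (x) by 80 (y) by 6 mm thick, about 0.08 kg, stacked untidily on the jig's steel pad with their long sides roughly along the jig's x. Origin: centre of its underside; z up.
- plate4: The topmost of four equal flat grey insulating-board plates, 120 (x) by 80 (y) by 6 mm thick, about 0.08 kg, stacked untidily on the jig's steel pad with their long sides roughly along the jig's x. Origin: centre of its underside; z up.
- capacitor: Bystander: grey metal can capacitor standing upright on the bench, 35 mm across, 73 mm high; origin at the centre of its underside.
- tee_fitting: Bystander: rusty brown pipe tee lying on the bench, 53x80x32 mm; origin at the centre of its underside.
- angle_bracket: Bystander: rusty bent L-shaped bracket standing on the bench, 30x50x50 mm; origin at the centre of its underside.
Mind the look-alikes: they are no part of the job. Leave any blue or purple look-alike of the plate1 alone.

How it is judged (in metres and radians):
At the end, for the whole second after the job is handed in: All four plates lie flat and at rest in their original order on the jig's pad, each with its centre within 3 mm, along both jig axes, of the place where it touches both fences, its height within 3 mm of its layer's, and turned no more than 0.035 rad (2 degrees) from the fences (x of plate1 in the frame of seat between -0.003 and 0.003 m and y of plate1 in the frame of seat between -0.003 and 0.003 m and z of plate1 in the frame of seat between -0.003 and 0.003 m and angle between the x axis of each of plate1, plate2, plate3, plate4 and the x axis of jig, either way round below 0.035 rad and angle between each of plate1, plate2, plate3, plate4's own z axis and vertical below 0.05 rad and linear speed of each of plate1, plate2, plate3, plate4 below 0.01 m/s and x of plate2 in the frame of seat between -0.003 and 0.003 m and y of plate2 in the frame of seat between -0.003 and 0.003 m and z of plate2 in the frame of seat between 0.003 and 0.009 m and x of plate3 in the frame of seat between -0.003 and 0.003 m and y of plate3 in the frame of seat between -0.003 and 0.003 m and z of plate3 in the frame of seat between 0.009 and 0.015 m and x of plate4 in the frame of seat between -0.003 and 0.003 m and y of plate4 in the frame of seat between -0.003 and 0.003 m and z of plate4 in the frame of seat between 0.015 and 0.021 m).
It fails at once if a plate is lifted more than 25 mm above its place in the stack (z of plate1 in the frame of seat above 0.025 m or z of plate2 in the frame of seat above 0.031 m or z of plate3 in the frame of seat above 0.037 m or z of plate4 in the frame of seat above 0.043 m).
It fails at once if the capacitor is moved by more than 30 mm (distance of capacitor from where it was at the start of the episode above 0.03 m).
It fails at once if the pipe tee is moved by more than 30 mm (distance of tee_fitting from where it was at the start of the episode above 0.03 m).
It fails at once if the angle bracket is moved by more than 30 mm (distance of angle_bracket from where it was at the start of the episode above 0.03 m).
It also fails if it takes over 64 s, if anything falls off the work surface, if the arm or the gripper's body presses on something with over 40 N, if the wrist force passes 120 N, or if a joint passes its speed limit or range.

ROBOT

A 6-joint arm with a two-finger parallel gripper is mounted at the origin on a cart in front of the work surface, level with it; the furniture and walls round the work are solid. World frame = base frame: x ahead of the robot, y to its left, z up, the work surface at z = 0. Lengths are in mm, angles in rad, forces in N, time in s.
With the tool pointing down it reaches from about 275 to 850 mm from the base axis. Payload 19 kg.
Tool frame: the origin (TCP) lies at the very end of the fingers, on their centre line; the grasp point (between the pads) lies 19 mm behind it; z points along the fingers, y is the line along which they close (so a half turn about z gives the same grasp; the last joint's range is limited). The gripper opens to 85 mm and grips with 20 to 120 N. Pads are 22 mm wide; open, the fingers measure 114 mm over their backs; the gripper's body (76 mm by 85 mm) begins 54 mm behind the grasp point. The pads swing forward as they close: fully open they stand 13 mm farther back than shut.
Start: joints at [1.111, 0.15, 1.437, -0, 1.554, -0.134], TCP at [184.042, 544.719, 231.267] pointing down, gripper open.
Joint ranges: [-2.8, 2.8], [-0.68, 2.1], [0.12, 2.68], [-1.39, 4.53], [0.16, 2.79], [-2.81, 2.81]. Speed limits (rad/s): [1.89, 1.89, 2.22, 3.01, 3.01, 3.01].

INTERFACE

Orientations are given as a unit quaternion [w, x, y, z].
In Python, from plant import arm, imaging, workorder gives the robot as it stands. The module is installed in compiled form; this text tells all that it offers.
- The arm moves only by the tool servo_tool, never from a script. Its argument "commands" is a list of rows, each a list of 7 numbers: the opening, from 0 (shut) to 1 (fully open), then the shift along the world's x, y, z in mm, then the turn, a rotation vector about the world's x, y, z in degrees. A call has 1 to 20 rows; each row is the pose to reach, as a shift and turn from the pose commanded when the call began; what a row does not reach only later rows make up. A row lasts 1/12 s, in which the tool goes at most 41.7 mm and 7.16 degrees, less where a joint would pass 70% of its speed; a pose out of reach is approached as far as the arm can. A call with a gripper value outside its range is refused whole. The fingers move at their own pace and stop on an object; "grip_force" is the grip in N (left out, the last holds). Time passes only in rows, so rows that repeat a pose let the fingers close. It gives the time, the measured TCP pose, the force, the opening and the grip force at its end, in the units of the state.
- arm.observe(): the state, without advancing time (a new reading comes with each control period).
- imaging.grab_frame(name): name is "scene" or "side" or "wrist"; returns a dict with "img" (480x640x3 uint8, red, green, blue), "intrinsics" (3x3 intrinsics, pixels), "T" (4x4, takes a point from camera to world coordinates). Camera axes: x right, y down, z forward; pixel columns grow to the right and rows downward; lengths in mm; the calibration is good to about 2 mm. The wrist camera is an equidistant fisheye: a pixel r from the principal point sees the ray r / f radians off the axis. A picture is of the moment at which its call begins. There is no depth.
- workorder.job_done(): hands the job in; it is judged then, once.
The state is a dict: "clock": time; "joints": joint angles; "joint_velocities": joint speeds; "tau": joint torques, N m; "ee_pos": TCP position; "eef_rot": TCP orientation; "ft_force": force on the tool from outside, world axes, zero at the start; "ft_torque": the same for the moment, N m; "gripper_width": opening from 0.0 (shut) to 1.0 (fully open); "gripper_force": force on a finger pad.
Only numpy, scipy, OpenCV 4.12 (cv2) and the standard library are available. Lean on these libraries where they do the work, as an engineer would, in place of code of your own. Each camera call takes 0.05 s, during which the arm holds its last target. There are 200 camera calls.

## Working session

There is one attempt and no reset: what is moved stays moved. The work goes in short steps, Python scripts to look and compute and a tool call to move; the robot and the scene stay as the last step left them, time stands still between calls to the robot, and variables do not carry over. Pictures are saved under pics/ and viewed, at most 10 in all, crops included, and the job is handed in when it is done.

Besides the shell and the picture viewer there is one more tool, called as name(argument=value, ...) on one line, values as JSON. servo_tool: Moves the arm, as the interface text tells. Its arguments: {"type":"object","properties":{"commands":{"type":"array"},"grip_force":{"type":"number"}},"required":["commands"]}

```bash
mkdir -p pics
cat > h.py <<'E'
import numpy as np,cv2
from plant import arm,imaging,workorder
def grab(n,tag):
    f=imaging.grab_frame(n); cv2.imwrite(f'pics/{tag}.png',f['img'][:,:,::-1]); np.savez(f'pics/{tag}.npz',**f); return f
def ray(f,uv):
    K=f['intrinsics'];T=f['T'];d=np.array([(uv[0]-K[0,2])/K[0,0],(uv[1]-K[1,2])/K[1,1],1]);return T[:3,3],T[:3,:3]@d
def onz(f,uv,z):
    o,d=ray(f,uv);return o+d*(z-o[2])/d[2]
def proj(f,P):
    K=f['intrinsics'];T=f['T'];p=T[:3,:3].T@(np.array(P,float)-T[:3,3]);return K[:2,:2]@(p[:2]/p[2])+K[:2,2]
E
python3 - <<'E'
from h import *
a=grab('scene','sc0');b=grab('side','si0')
cv2.imwrite('pics/v0.png',cv2.resize(np.hstack([a['img'],b['img']])[:,:,::-1],(800,300)))
print(arm.observe()['eef_rot'],a['T'].round(2),a['intrinsics'],b['T'].round(2))
E
```

```text
[-1.54788830e-04  1.62176181e-01  9.86761685e-01 -4.89054953e-04] [[ 9.10000e-01 -2.90000e-01  3.00000e-01  1.30490e+02]
 [-4.20000e-01 -6.30000e-01  6.60000e-01 -9.03980e+02]
 [-0.00000e+00 -7.20000e-01 -6.90000e-01  1.00611e+03]
 [ 0.00000e+00  0.00000e+00  0.00000e+00  1.00000e+00]] [[520.80537452   0.         319.29333247]
 [  0.         520.80537452 247.51894547]
 [  0.           0.           1.        ]] [[ 9.5000e-01 -1.5000e-01  2.9000e-01  2.0670e+02]
 [-3.3000e-01 -4.5000e-01  8.3000e-01 -9.7843e+02]
 [ 1.0000e-02 -8.8000e-01 -4.8000e-01  6.3846e+02]
 [ 0.0000e+00  0.0000e+00  0.0000e+00  1.0000e+00]]
```

View pics/sc0.png

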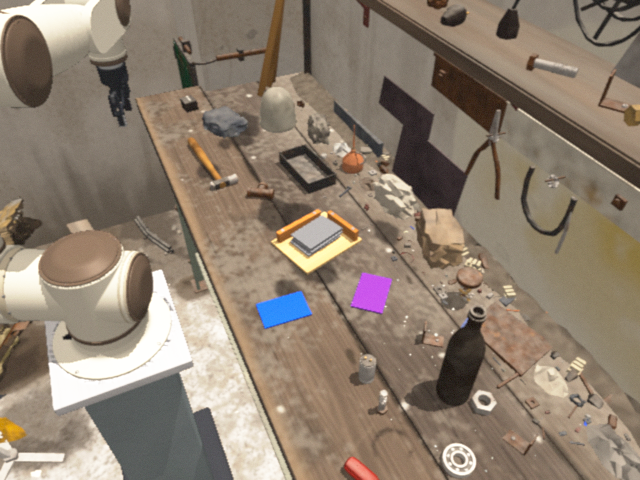

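View pics/si0.png

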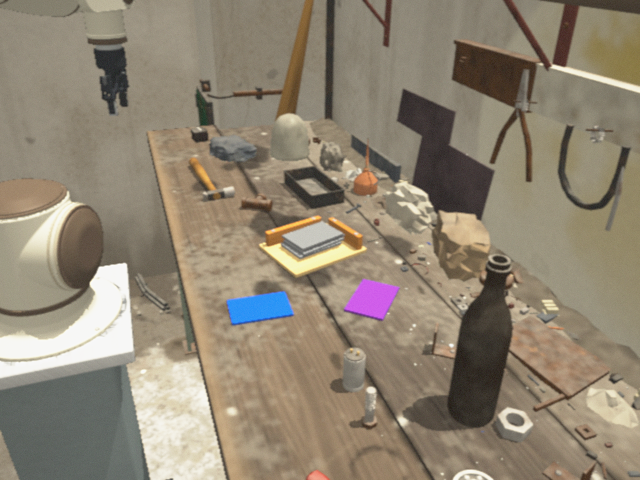

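The grey stack is on the yellow plywood jig, at scene (317,234) and side (313,240). Look-alikes are the blue plate at scene (283,308) and the purple one at (372,292). I choose the grey stack on the jig and check it in one close crop.

Run:
```python
import cv2,numpy as np
a=cv2.imread('pics/sc0.png')[195:275,265:365];b=cv2.imread('pics/si0.png')[205:285,255:375]
a=cv2.resize(a,None,fx=4,fy=4,interpolation=2);b=cv2.resize(b,None,fx=3.3,fy=4,interpolation=2)[:320]
cv2.imwrite('pics/c0.png',np.hstack([a,b]));print(np.hstack([a,b]).shape)
```

```text
(320, 796, 3)
```

View pics/c0.png

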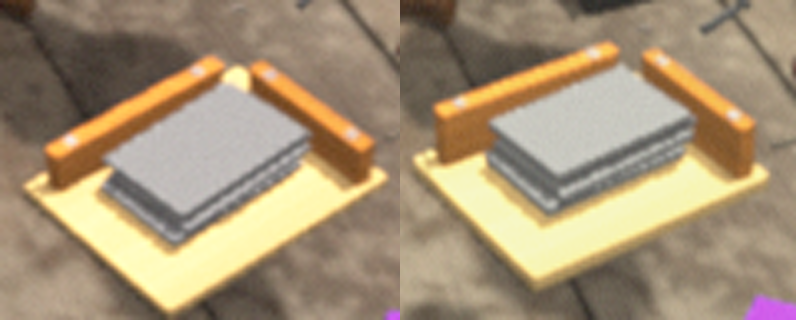

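```bash
cat >> h.py <<'E'
def load(t): return {k:v for k,v in np.load(f'pics/{t}.npz').items()}
def Rz(a): return np.array([[np.cos(a),-np.sin(a),0],[np.sin(a),np.cos(a),0],[0,0,1]])
def J(p,P): return Rz(p[2])@np.array(P,float)+np.array([p[0],p[1],0])
E
python3 - <<'E'
from h import *
from scipy.optimize import least_squares
A=load('sc0');B=load('si0')
sc=lambda u,v:np.array([u/4+265,v/4+195])-.4; si=lambda u,v:np.array([(u-400)/3.3+255,v/4+205])-.4
obs=[(A,(-100,80,10),sc(25,187)),(A,(-100,-80,10),sc(170,308)),(A,(100,-80,10),sc(386,176)),
(B,(-100,80,10),si(414,158)),(B,(-100,-80,10),si(534,279)),(B,(100,-80,10),si(767,172)),
(A,(75,-76,46),sc(355,155)),(B,(75,-76,46),si(739,126)),(A,(-88,55,46),sc(60,160)),(B,(-88,55,46),si(443,108))]
f=lambda p:np.concatenate([proj(a,J(p,P))-uv for a,P,uv in obs])
r=least_squares(f,[500,0,0],loss='soft_l1')
print(r.x,r.fun.reshape(-1,2).round(1).tolist())
# top plate: corners
p=r.x
for n,(u,w) in dict(left=((104,158),(490,121)),bot=((181,214),(560,177)),right=((311,134),(695,121)),top=((224,86),(623,66))).items():
    o1,d1=ray(A,sc(*u));o2,d2=ray(B,si(*w))
    s=np.linalg.lstsq(np.c_[d1,-d2],o2-o1,rcond=None)[0];P=(o1+d1*s[0]+o2+d2*s[1])/2
    q=[(Rz(-p[2])@(X-[p[0],p[1],0])).round(1).tolist() for X in (P,onz(A,sc(*u),42),onz(B,si(*w),42))];print(n,q)
for n,g in dict(cap=((366,378),(353,388)),tee=((262,198),(257,208)),ang=((432,345),(440,355))).items():print(n,onz(A,g[0],0).round(),onz(B,g[1],0).round())
E
```

```text
[5.68539756e+02 7.67172884e+01 2.79987074e-01] [[0.1, -0.2], [0.3, 0.8], [0.8, 0.1], [-1.0, -0.4], [-0.3, -0.9], [0.3, 0.0], [1.7, -1.0], [0.1, 0.2], [-0.6, -0.3], [-0.5, 1.5]]
left [[-56.9, 42.3, 37.2], [-61.0, 38.2, 42.0], [-60.4, 34.7, 42.0]]
bot [[-47.0, -30.1, 30.1], [-56.7, -39.3, 42.0], [-56.5, -47.6, 42.0]]
right [[76.3, -24.3, 26.4], [63.6, -36.8, 42.0], [58.7, -47.0, 42.0]]
top [[56.8, 42.9, 39.9], [51.5, 42.1, 42.0], [58.3, 39.2, 42.0]]
cap [ 486. -369.    0.] [ 486. -376.    0.]
tee [498. 332.   0.] [500. 340.   0.]
ang [ 668. -356.    0.] [ 663. -351.    0.]
```

The crop shows the stack of four offset grey plates on the jig, with the fences on its far and left sides. The jig is at about (568.5, 76.7) with a yaw of 16.0°. The tool's y axis is now at 71.3°. For the +y push I want it along jig x, which is a turn of -55.3°.

servo_tool(commands=[[0.4, 410, -539, -120, 0, 0, -55.3], [0.4, 410, -539, -120, 0, 0, -55.3], [0.4, 410, -539, -120, 0, 0, -55.3], [0.4, 410, -539, -120, 0, 0, -55.3], [0.4, 410, -539, -120, 0, 0, -55.3], [0.4, 410, -539, -120, 0, 0, -55.3], [0.4, 410, -539, -120, 0, 0, -55.3], [0.4, 410, -539, -120, 0, 0, -55.3], [0.4, 410, -539, -120, 0, 0, -55.3], [0.4, 410, -539, -120, 0, 0, -55.3], [0.4, 410, -539, -120, 0, 0, -55.3], [0.4, 410, -539, -120, 0, 0, -55.3], [0.4, 410, -539, -120, 0, 0, -55.3], [0.4, 410, -539, -120, 0, 0, -55.3], [0.4, 410, -539, -120, 0, 0, -55.3], [0.4, 410, -539, -120, 0, 0, -55.3], [0.4, 410, -539, -120, 0, 0, -55.3], [0.4, 410, -539, -120, 0, 0, -55.3], [0.4, 410, -539, -120, 0, 0, -55.3], [0.4, 410, -539, -120, 0, 0, -55.3]])

```text
clock: 1.77
ee_pos: [593.6, 6.1, 111.0]
eef_rot: [-0.0, 0.602, 0.799, -0.0]
ft_force: [-0.2, -0.1, -0.5]
gripper_width: 0.398
gripper_force: 0.0
```

servo_tool(commands=[[0.4, 0, 0, -40, 0, 0, 0], [0.4, 0, 0, -80, 0, 0, 0], [0.4, 0, 0, -92, 0, 0, 0], [0.4, 0, 0, -96, 0, 0, 0], [0.4, 0, 0, -96, 0, 0, 0], [0.4, 0, 0, -96, 0, 0, 0]])

```text
clock: 2.27
ee_pos: [595.0, 6.0, 17.4]
eef_rot: [0.001, 0.601, 0.799, 0.001]
ft_force: [-0.5, 0.2, -0.4]
gripper_width: 0.402
gripper_force: 0.0
```

servo_tool(commands=[[0.4, 0, 0, -1, 0, 0, 0], [0.4, 0, 0, -2, 0, 0, 0], [0.4, 0, 0, -3, 0, 0, 0], [0.4, 0, 0, -3, 0, 0, 0]])

```text
clock: 2.6
ee_pos: [594.2, 5.7, 12.7]
eef_rot: [0.0, 0.602, 0.799, 0.0]
ft_force: [-0.1, -0.1, -0.1]
gripper_width: 0.398
gripper_force: 0.0
```

Run:
```python
from h import *
b=grab('side','si1');a=grab('scene','sc1');w=grab('wrist','w1')
a=cv2.resize(a['img'][195:275,265:365],None,fx=4,fy=4,interpolation=2);b=cv2.resize(b['img'][205:285,265:365],None,fx=4,fy=4,interpolation=2)
cv2.imwrite('pics/c1.png',np.vstack([np.hstack([a,b]),np.pad(cv2.resize(w['img'],(360,270)),((0,0),(220,220),(0,0)))])[:,:,::-1])
```

```text
(no output)
```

View pics/c1.png

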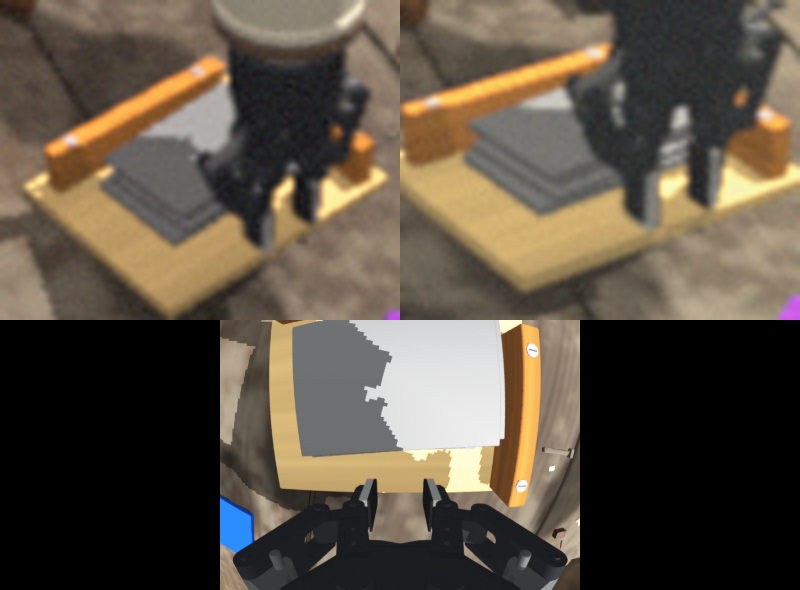

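The views show the fingers just above the plywood in front of the stack's near (-y) edge and clear of it. I'll move in a little and feel for the plywood.

servo_tool(commands=[[0.4, -2.2, 7.7, 0, 0, 0, 0], [0.4, -2.2, 7.7, -1, 0, 0, 0], [0.4, -2.2, 7.7, -2, 0, 0, 0], [0.4, -2.2, 7.7, -2, 0, 0, 0]])

```text
clock: 3.08
ee_pos: [591.6, 13.6, 10.0]
eef_rot: [-0.0, 0.601, 0.799, -0.0]
ft_force: [0.1, -0.1, 0.7]
gripper_width: 0.393
gripper_force: 0.0
```

servo_tool(commands=[[0.4, 0, 0, -1, 0, 0, 0], [0.4, 0, 0, -2, 0, 0, 0], [0.4, 0, 0, -2, 0, 0, 0]])

```text
clock: 3.33
ee_pos: [592.0, 13.4, 9.1]
eef_rot: [0.0, 0.602, 0.799, 0.0]
ft_force: [-5.8, 2.3, 15.6]
gripper_width: 0.4
gripper_force: 7.4
```

servo_tool(commands=[[0.4, 0, 0, -1, 0, 0, 0], [0.4, 0, 0, -2, 0, 0, 0], [0.4, 0, 0, -2, 0, 0, 0]])

```text
clock: 3.58
ee_pos: [592.1, 13.4, 9.0]
eef_rot: [0.0, 0.602, 0.799, 0.0]
ft_force: [-18.6, 2.7, 43.1]
gripper_width: 0.399
gripper_force: 21.6
```

Contact came at a TCP height of about 9.2, so the tips run about 1 mm above the TCP. I'll raise 7 mm and push along +y.

servo_tool(commands=[[0.4, 0, 0, 7, 0, 0, 0], [0.4, 0, 0, 7, 0, 0, 0], [0.4, -0.6, 1.9, 7, 0, 0, 0], [0.4, -1.1, 3.8, 7, 0, 0, 0], [0.4, -1.7, 5.8, 7, 0, 0, 0], [0.4, -2.2, 7.7, 7, 0, 0, 0], [0.4, -2.8, 9.6, 7, 0, 0, 0], [0.4, -3.3, 11.5, 7, 0, 0, 0], [0.4, -3.9, 13.5, 7, 0, 0, 0], [0.4, -4.4, 15.4, 7, 0, 0, 0], [0.4, -5.0, 17.3, 7, 0, 0, 0], [0.4, -5.5, 19.2, 7, 0, 0, 0], [0.4, -6.1, 21.1, 7, 0, 0, 0], [0.4, -6.6, 23.1, 7, 0, 0, 0], [0.4, -6.9, 24, 7, 0, 0, 0], [0.4, -6.9, 24, 7, 0, 0, 0]])

```text
clock: 4.92
ee_pos: [584.9, 37.7, 13.3]
eef_rot: [-0.0, 0.602, 0.799, -0.0]
ft_force: [0.4, -0.7, 0.0]
gripper_width: 0.402
gripper_force: 0.0
```

servo_tool(commands=[[0.4, -0.3, 1, 0, 0, 0, 0], [0.4, -0.6, 1.9, 0, 0, 0, 0], [0.4, -0.8, 2.9, 0, 0, 0, 0], [0.4, -0.8, 2.9, 0, 0, 0, 0]])

```text
clock: 5.25
ee_pos: [584.1, 40.3, 13.3]
eef_rot: [0.0, 0.602, 0.799, -0.0]
ft_force: [0.3, -3.0, -1.2]
gripper_width: 0.403
gripper_force: 1.5
```

servo_tool(commands=[[0.4, -0.3, 1, 0, 0, 0, 0], [0.4, -0.6, 1.9, 0, 0, 0, 0], [0.4, -0.6, 1.9, 0, 0, 0, 0]])

```text
clock: 5.5
ee_pos: [583.5, 41.5, 13.3]
eef_rot: [0.0, 0.602, 0.799, -0.001]
ft_force: [-0.8, -9.3, 0.4]
gripper_width: 0.399
gripper_force: 4.2
```

servo_tool(commands=[[0.4, -0.3, 1, 0, 0, 0, 0], [0.4, -0.6, 1.9, 0, 0, 0, 0], [0.4, -0.6, 1.9, 0, 0, 0, 0], [0.4, -0.6, 1.9, 0, 0, 0, 0]])

```text
clock: 5.83
ee_pos: [582.9, 43.1, 13.3]
eef_rot: [0.0, 0.602, 0.799, -0.001]
ft_force: [-1.1, -12.0, 1.2]
gripper_width: 0.396
gripper_force: 5.6
```

servo_tool(commands=[[0.4, -0.3, 1, 0, 0, 0, 0], [0.4, -0.3, 1, 0, 0, 0, 0], [0.4, -0.3, 1, 0, 0, 0, 0]])

```text
clock: 6.08
ee_pos: [582.7, 43.7, 13.3]
eef_rot: [0.001, 0.602, 0.799, -0.001]
ft_force: [-0.8, -16.4, 1.6]
gripper_width: 0.401
gripper_force: 7.7
```

servo_tool(commands=[[0.4, -0.3, 1, 0, 0, 0, 0], [0.4, -0.6, 1.9, 0, 0, 0, 0], [0.4, -0.6, 1.9, 0, 0, 0, 0], [0.4, -0.6, 1.9, 0, 0, 0, 0]])

```text
clock: 6.42
ee_pos: [582.6, 43.8, 13.5]
eef_rot: [0.002, 0.602, 0.799, -0.002]
ft_force: [2.1, -32.4, -1.5]
gripper_width: 0.399
gripper_force: 15.9
```

servo_tool(commands=[[0.4, -0.3, 1, 0, 0, 0, 0], [0.4, -0.3, 1, 0, 0, 0, 0], [0.4, -0.3, 1, 0, 0, 0, 0]])

```text
clock: 6.67
ee_pos: [582.5, 43.8, 13.6]
eef_rot: [0.002, 0.602, 0.799, -0.002]
ft_force: [3.2, -40.6, -2.0]
gripper_width: 0.402
gripper_force: 20.3
```

Run:
```python
from h import *
s=arm.observe();print(s['ee_pos'],s['ft_force'],s['ft_torque'])
b=grab('side','si2');a=grab('scene','sc2');w=grab('wrist','w2')
a=cv2.resize(a['img'][195:275,265:365],None,fx=4,fy=4,interpolation=2);b=cv2.resize(b['img'][205:285,265:365],None,fx=4,fy=4,interpolation=2)
cv2.imwrite('pics/c2.png',np.vstack([np.hstack([a,b]),np.pad(cv2.resize(w['img'],(360,270)),((0,0),(220,220),(0,0)))])[:,:,::-1])
```

```text
[582.53437231  43.8289169   13.5564814 ] [  3.1931884  -40.64436471  -2.03342232] [-6.44444944 -0.4467516  -0.02202777]
```

View pics/c2.png

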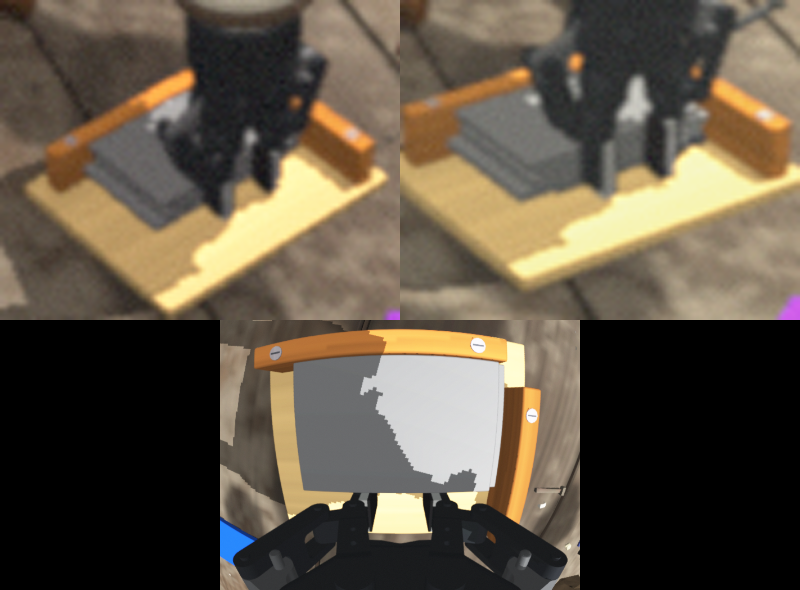

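The lower edges are flush, the top plate is against the left fence, and the force rose hard, so the +y push is done. Next I back off, lift, and turn 90° for the +x push.

servo_tool(commands=[[0.4, 1.5, -5, 0, 0, 0, 0], [0.4, 5.5, -19, 0, 0, 0, 0], [0.4, 5.5, -19, 20, 0, 0, 0], [0.4, 5.5, -19, 60, 0, 0, 0], [0.4, 5.5, -19, 85, 0, 0, 0], [0.4, 5.5, -19, 85, 0, 0, 0]])

```text
clock: 7.32
ee_pos: [589.7, 28.5, 104.0]
eef_rot: [0.003, 0.602, 0.799, 0.002]
ft_force: [0.9, 0.0, 0.6]
gripper_width: 0.403
gripper_force: 0.0
```

servo_tool(commands=[[0.4, -103, 32, 0, 0, 0, 90], [0.4, -103, 32, 0, 0, 0, 90], [0.4, -103, 32, 0, 0, 0, 90], [0.4, -103, 32, 0, 0, 0, 90], [0.4, -103, 32, 0, 0, 0, 90], [0.4, -103, 32, 0, 0, 0, 90], [0.4, -103, 32, 0, 0, 0, 90], [0.4, -103, 32, 0, 0, 0, 90], [0.4, -103, 32, 0, 0, 0, 90], [0.4, -103, 32, 0, 0, 0, 90], [0.4, -103, 32, 0, 0, 0, 90], [0.4, -103, 32, 0, 0, 0, 90], [0.4, -103, 32, 0, 0, 0, 90], [0.4, -103, 32, 0, 0, 0, 90], [0.4, -103, 32, 0, 0, 0, 90], [0.4, -103, 32, 0, 0, 0, 90]])

```text
clock: 8.65
ee_pos: [484.3, 60.9, 98.3]
eef_rot: [0.0, -0.138, 0.99, 0.0]
ft_force: [1.0, -0.7, -0.7]
gripper_width: 0.396
gripper_force: 0.0
```

Run:
```python
from h import *
s=arm.observe();print(s['ee_pos'],s['eef_rot'],s['joints'])
w=grab('wrist','w3')
```

```text
[484.32487061  60.90610172  98.27612215] [ 4.65054244e-05 -1.38021402e-01  9.90429245e-01  1.66379272e-05] [-3.29230972e-02  5.57325458e-02  1.81887295e+00  5.09875630e-05
  1.26690119e+00 -1.88066152e+00]
```

View pics/w3.png

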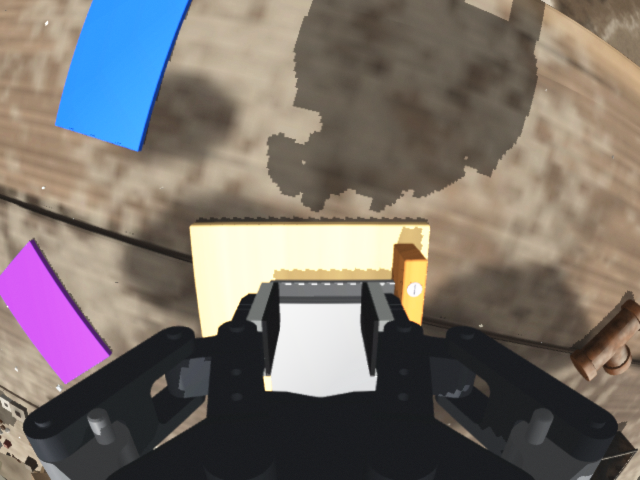

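The wrist view shows the near short edge at row ~290, between the fingers (columns 265–395). The left fence end is at (412,265), clear to the right. I descend in careful steps.

servo_tool(commands=[[0.4, 0, 0, -30, 0, 0, 0], [0.4, 0, 0, -45, 0, 0, 0], [0.4, 0, 0, -50, 0, 0, 0], [0.4, 0, 0, -52, 0, 0, 0], [0.4, 0, 0, -54, 0, 0, 0], [0.4, 0, 0, -56, 0, 0, 0], [0.4, 0, 0, -56, 0, 0, 0]])

```text
clock: 9.28
ee_pos: [484.6, 61.0, 42.7]
eef_rot: [0.0, -0.139, 0.99, -0.0]
ft_force: [-0.1, -0.2, -0.1]
gripper_width: 0.399
gripper_force: 0.0
```

servo_tool(commands=[[0.4, 0, 0, -3, 0, 0, 0], [0.4, 0, 0, -6, 0, 0, 0], [0.4, 0, 0, -9, 0, 0, 0], [0.4, 0, 0, -9, 0, 0, 0]])

```text
clock: 9.62
ee_pos: [484.0, 61.0, 32.7]
eef_rot: [-0.0, -0.139, 0.99, -0.0]
ft_force: [-0.1, -0.0, 0.1]
gripper_width: 0.398
gripper_force: 0.0
```

servo_tool(commands=[[0.4, 0, 0, -2, 0, 0, 0], [0.4, 0, 0, -4, 0, 0, 0], [0.4, 0, 0, -6, 0, 0, 0], [0.4, 0, 0, -8, 0, 0, 0], [0.4, 0, 0, -9, 0, 0, 0], [0.4, 0, 0, -9, 0, 0, 0]])

```text
clock: 10.12
ee_pos: [484.1, 61.0, 24.0]
eef_rot: [-0.0, -0.139, 0.99, -0.0]
ft_force: [0.6, -0.1, -0.3]
gripper_width: 0.403
gripper_force: 0.0
```

servo_tool(commands=[[0.4, 0, 0, -2, 0, 0, 0], [0.4, 0, 0, -4, 0, 0, 0], [0.4, 0, 0, -6, 0, 0, 0], [0.4, 0, 0, -8, 0, 0, 0], [0.4, 0, 0, -10.5, 0, 0, 0], [0.4, 0, 0, -10.5, 0, 0, 0], [0.4, 0, 0, -10.5, 0, 0, 0]])

```text
clock: 10.7
ee_pos: [484.1, 61.0, 13.6]
eef_rot: [-0.0, -0.139, 0.99, -0.0]
ft_force: [-0.5, -0.8, 0.1]
gripper_width: 0.4
gripper_force: 0.0
```

servo_tool(commands=[[0.4, 1.9, 0.6, 0, 0, 0, 0], [0.4, 3.8, 1.1, 0, 0, 0, 0], [0.4, 5.8, 1.7, 0, 0, 0, 0], [0.4, 7.7, 2.2, 0, 0, 0, 0], [0.4, 9.6, 2.8, 0, 0, 0, 0], [0.4, 11.5, 3.3, 0, 0, 0, 0], [0.4, 13.5, 3.9, 0, 0, 0, 0], [0.4, 15.4, 4.4, 0, 0, 0, 0], [0.4, 17.3, 5, 0, 0, 0, 0], [0.4, 19.2, 5.5, 0, 0, 0, 0], [0.4, 21.1, 6.1, 0, 0, 0, 0], [0.4, 23.1, 6.6, 0, 0, 0, 0], [0.4, 23.1, 6.6, 0, 0, 0, 0]])

```text
clock: 11.78
ee_pos: [507.1, 67.5, 13.7]
eef_rot: [-0.001, -0.14, 0.99, -0.0]
ft_force: [-8.0, -3.2, 5.0]
gripper_width: 0.402
gripper_force: 4.0
```

servo_tool(commands=[[0.4, 1, 0.3, 0, 0, 0, 0], [0.4, 1.9, 0.6, 0, 0, 0, 0], [0.4, 2.9, 0.8, 0, 0, 0, 0], [0.4, 3.8, 1.1, 0, 0, 0, 0], [0.4, 3.8, 1.1, 0, 0, 0, 0]])

```text
clock: 12.2
ee_pos: [509.9, 68.3, 13.7]
eef_rot: [-0.002, -0.14, 0.99, -0.0]
ft_force: [-9.8, -4.8, 8.6]
gripper_width: 0.401
gripper_force: 5.3
```

servo_tool(commands=[[0.4, 1, 0.3, 0, 0, 0, 0], [0.4, 1.9, 0.6, 0, 0, 0, 0], [0.4, 1.9, 0.6, 0, 0, 0, 0]])

```text
clock: 12.45
ee_pos: [513.0, 69.3, 13.7]
eef_rot: [-0.0, -0.139, 0.99, -0.0]
ft_force: [-4.3, -2.8, 3.2]
gripper_width: 0.4
gripper_force: 2.5
```

servo_tool(commands=[[0.4, 1, 0.3, 0, 0, 0, 0], [0.4, 1.9, 0.6, 0, 0, 0, 0], [0.4, 1.9, 0.6, 0, 0, 0, 0]])

```text
clock: 12.7
ee_pos: [513.8, 69.5, 13.6]
eef_rot: [-0.002, -0.14, 0.99, -0.0]
ft_force: [-13.9, -7.7, 11.0]
gripper_width: 0.396
gripper_force: 7.8
```

servo_tool(commands=[[0.4, 1, 0.3, 0, 0, 0, 0], [0.4, 1.4, 0.4, 0, 0, 0, 0], [0.4, 1.4, 0.4, 0, 0, 0, 0]])

```text
clock: 12.95
ee_pos: [513.9, 69.6, 13.5]
eef_rot: [-0.003, -0.14, 0.99, -0.0]
ft_force: [-29.1, -11.5, 20.6]
gripper_width: 0.398
gripper_force: 15.6
```

servo_tool(commands=[[0.4, 1, 0.3, 0, 0, 0, 0], [0.4, 1.4, 0.4, 0, 0, 0, 0], [0.4, 1.4, 0.4, 0, 0, 0, 0]])

```text
clock: 13.2
ee_pos: [513.9, 69.6, 13.5]
eef_rot: [-0.005, -0.14, 0.99, -0.001]
ft_force: [-43.2, -15.8, 33.3]
gripper_width: 0.401
gripper_force: 23.3
```

Run:
```python
from h import *
s=arm.observe();print(s['ee_pos'],s['ft_force'],s['ft_torque'])
b=grab('side','si4');a=grab('scene','sc4')
a=cv2.resize(a['img'][195:275,265:365],None,fx=4,fy=4,interpolation=2);b=cv2.resize(b['img'][205:285,265:365],None,fx=4,fy=4,interpolation=2)
cv2.imwrite('pics/c4.png',np.hstack([a,b])[:,:,::-1])
```

```text
[513.89419484  69.59036126  13.50959021] [-43.21185465 -15.79066565  33.3466436 ] [-2.64274713  6.51650223 -0.24278412]
```

View pics/c4.png

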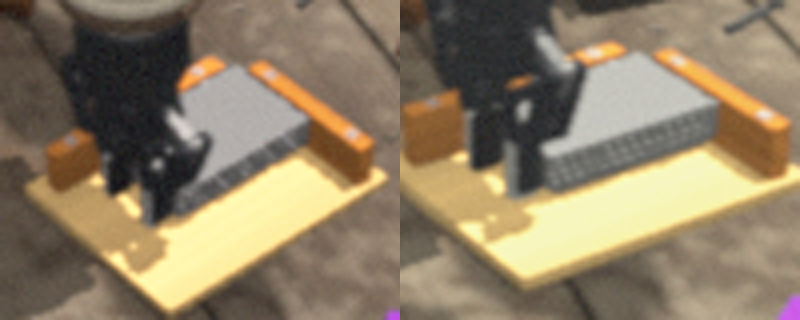

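The stack looks flush and meets a hard stop. I back off and repeat the y tap.

servo_tool(commands=[[0.4, -5, -1.5, 0, 0, 0, 0], [0.4, -20, -5.8, 0, 0, 0, 0], [0.4, -20, -5.8, 0, 0, 0, 0], [0.4, -20, -5.8, 30, 0, 0, 0], [0.4, -20, -5.8, 70, 0, 0, 0], [0.4, -20, -5.8, 85, 0, 0, 0], [0.4, -20, -5.8, 85, 0, 0, 0]])

```text
clock: 13.88
ee_pos: [500.2, 65.1, 103.0]
eef_rot: [0.003, -0.139, 0.99, -0.001]
ft_force: [-0.1, -1.0, 1.0]
gripper_width: 0.399
gripper_force: 0.0
```

servo_tool(commands=[[0.4, 95, -50, 0, 0, 0, -90], [0.4, 95, -50, 0, 0, 0, -90], [0.4, 95, -50, 0, 0, 0, -90], [0.4, 95, -50, 0, 0, 0, -90], [0.4, 95, -50, 0, 0, 0, -90], [0.4, 95, -50, 0, 0, 0, -90], [0.4, 95, -50, 0, 0, 0, -90], [0.4, 95, -50, 0, 0, 0, -90], [0.4, 95, -50, 0, 0, 0, -90], [0.4, 95, -50, 0, 0, 0, -90], [0.4, 95, -50, 0, 0, 0, -90], [0.4, 95, -50, 0, 0, 0, -90], [0.4, 95, -50, 0, 0, 0, -90], [0.4, 95, -50, 0, 0, 0, -90], [0.4, 95, -50, 0, 0, 0, -90], [0.4, 95, -50, 0, 0, 0, -90]])

```text
clock: 15.22
ee_pos: [592.9, 15.0, 98.4]
eef_rot: [-0.0, 0.6, 0.8, -0.0]
ft_force: [-0.2, 1.0, -0.5]
gripper_width: 0.4
gripper_force: 0.0
```

servo_tool(commands=[[0.4, 0, 0, -40, 0, 0, 0], [0.4, 0, 0, -70, 0, 0, 0], [0.4, 0, 0, -80, 0, 0, 0], [0.4, 0, 0, -85, 0, 0, 0], [0.4, 0, 0, -85, 0, 0, 0], [0.4, -1.1, 3.8, -85, 0, 0, 0], [0.4, -2.2, 7.7, -85, 0, 0, 0], [0.4, -3.3, 11.5, -85, 0, 0, 0], [0.4, -4.4, 15.4, -85, 0, 0, 0], [0.4, -5.5, 19.2, -85, 0, 0, 0], [0.4, -6.1, 21.1, -85, 0, 0, 0], [0.4, -6.6, 23.1, -85, 0, 0, 0], [0.4, -7.2, 25, -85, 0, 0, 0], [0.4, -7.7, 27, -85, 0, 0, 0], [0.4, -7.7, 27, -85, 0, 0, 0]])

```text
clock: 16.47
ee_pos: [584.9, 42.2, 13.7]
eef_rot: [-0.0, 0.602, 0.799, -0.0]
ft_force: [-0.2, -0.1, -0.3]
gripper_width: 0.399
gripper_force: 0.0
```

servo_tool(commands=[[0.4, -0.3, 1, 0, 0, 0, 0], [0.4, -0.6, 1.9, 0, 0, 0, 0], [0.4, -0.8, 2.9, 0, 0, 0, 0], [0.4, -0.8, 2.9, 0, 0, 0, 0]])

```text
clock: 16.8
ee_pos: [584.3, 44.2, 13.8]
eef_rot: [0.0, 0.602, 0.799, -0.0]
ft_force: [0.1, -5.6, 0.1]
gripper_width: 0.4
gripper_force: 3.1
```

servo_tool(commands=[[0.4, -0.3, 1, 0, 0, 0, 0], [0.4, -0.4, 1.4, 0, 0, 0, 0], [0.4, -0.4, 1.4, 0, 0, 0, 0]])

```text
clock: 17.05
ee_pos: [584.3, 44.2, 13.9]
eef_rot: [0.001, 0.602, 0.799, -0.001]
ft_force: [3.3, -17.9, -2.0]
gripper_width: 0.4
gripper_force: 9.0
```

Contact came at once with a hard stop in the same place, so y is still seated. I withdraw and verify.

servo_tool(commands=[[0.4, 1.4, -5, 0, 0, 0, 0], [0.4, 5.5, -19, 0, 0, 0, 0], [0.4, 5.5, -19, 0, 0, 0, 0], [0.4, 5.5, -19, 40, 0, 0, 0], [0.4, 5.5, -19, 80, 0, 0, 0], [0.4, -30, -60, 120, 0, 0, 0], [0.4, -70, -60, 160, 0, 0, 0], [0.4, -110, -60, 190, 0, 0, 0], [0.4, -150, -60, 200, 0, 0, 0], [0.4, -190, -60, 200, 0, 0, 0], [0.4, -230, -60, 200, 0, 0, 0], [0.4, -230, -60, 200, 0, 0, 0], [0.4, -230, -60, 200, 0, 0, 0]])

```text
clock: 18.13
ee_pos: [350.0, -13.7, 215.3]
eef_rot: [0.001, 0.602, 0.799, 0.0]
ft_force: [0.6, -0.6, 0.6]
gripper_width: 0.397
gripper_force: 0.0
```

Run:
```python
from h import *
b=grab('side','si5');a=grab('scene','sc5');p=[568.5,76.7,.28]
a=cv2.resize(a['img'][195:275,265:365],None,fx=4,fy=4,interpolation=2);b=cv2.resize(b['img'][205:285,265:365],None,fx=4,fy=4,interpolation=2)
A=load('sc5');B=load('si5')
for im,f,y0 in((a,A,195),(b,B,205)):
    for P in((-45,55,42),(-45,-25,42),(75,-25,42),(75,55,42),(-45,-25,18),(75,-25,18)):
        q=(proj(f,J(p,P))-[265,y0])*4+1.5; cv2.circle(im,tuple(int(v) for v in q),3,(255,0,0),1)
cv2.imwrite('pics/c5.png',np.hstack([a,b])[:,:,::-1])
```

```text
(no output)
```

View pics/c5.png

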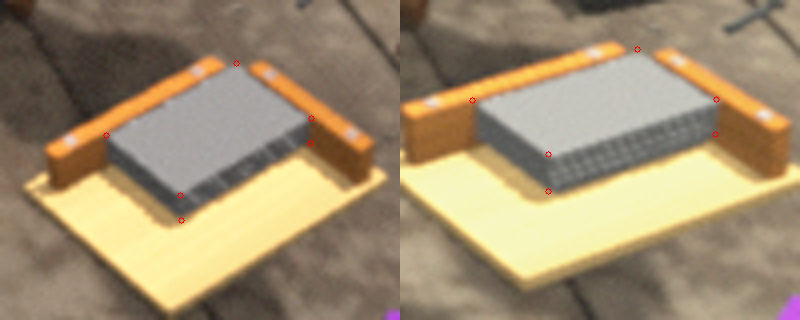

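The picture shows all four edges flush and touching both fences. The predicted corners match: scene crop (107,135), (180,195), (311,118) and side crop (473,100), (548,154), (716,99).

```bash
python3 -c "
from plant import workorder
print(workorder.job_done())"
```

```text
the job is handed in; nothing more can be done
None
```

The four plates were pushed flush against both fences in the jig and the job was handed in after about 18 s of the 64 s allowed; the hand-in returned no verdict, but the last pictures show the stack square and seated.

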